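Count off the third gap and push the carton home

TASK

Starting from the end of the sorter where the steel stop block stands, run a fingertip along the front rail, touching the rail sections of the first, second and third gap in turn (filled gaps count too). Then, only pushing with the fingers, slide the carton from the other end of the lane along to the third gap and push it straight in until it is fully home against the back plate, standing upright. Never lift or tip the carton, leave the other things where they are, and finish clear of everything.

Things in the scene. Friction and masses are not known exactly. Their poses are not given: they have to be found in the camera images.
- rack: fixed aluminium sorter, six gaps in a row, open towards the robot. Origin on the bench below the middle of the dividers' front edges; x into the gaps, y along the row to the robot's left, z up. Floor plate 4 mm thick, 460 mm long in y. Gaps run from x = 0 to the back plate's face at x = 80 mm; dividers and back plate reach z = 46 mm. rack x, y, z below are in this frame
- lane (a point): middle of the flat lane in front of the gaps, on its floor (rack x -46, y 0, z 4 mm). The lane spans rack x -92 to 0 and is open at both ends. On its robot side runs the fixed dark steel rail: rack x -102 to -92 mm, top at z = 20 mm; the fingers can pass over it
- rail1: section 1 of the dark steel front rail, counted from the rack's +y end, opposite gap 1; centred on rack x = -97 mm, y = 135 mm. 50 mm long, 10 mm wide, 16 mm high; origin at the centre of its underside (4 mm above the bench). 4 mm slits part the sections. The plain rail lengths beyond sections 1 and 6 are not counted
- rail2: section 2 of the dark steel front rail, counted from the rack's +y end, opposite gap 2; centred on rack x = -97 mm, y = 81 mm. 50 mm long, 10 mm wide, 16 mm high; origin at the centre of its underside (4 mm above the bench). 4 mm slits part the sections. The plain rail lengths beyond sections 1 and 6 are not counted
- rail3: section 3 of the dark steel front rail, counted from the rack's +y end, opposite gap 3; centred on rack x = -97 mm, y = 27 mm. 50 mm long, 10 mm wide, 16 mm high; origin at the centre of its underside (4 mm above the bench). 4 mm slits part the sections. The plain rail lengths beyond sections 1 and 6 are not counted
- rail4: section 4 of the dark steel front rail, counted from the rack's +y end, opposite gap 4; centred on rack x = -97 mm, y = -27 mm. 50 mm long, 10 mm wide, 16 mm high; origin at the centre of its underside (4 mm above the bench). 4 mm slits part the sections. The plain rail lengths beyond sections 1 and 6 are not counted
- rail5: section 5 of the dark steel front rail, counted from the rack's +y end, opposite gap 5; centred on rack x = -97 mm, y = -81 mm. 50 mm long, 10 mm wide, 16 mm high; origin at the centre of its underside (4 mm above the bench). 4 mm slits part the sections. The plain rail lengths beyond sections 1 and 6 are not counted
- rail6: section 6 of the dark steel front rail, counted from the rack's +y end, opposite gap 6; centred on rack x = -97 mm, y = -135 mm. 50 mm long, 10 mm wide, 16 mm high; origin at the centre of its underside (4 mm above the bench). 4 mm slits part the sections. The plain rail lengths beyond sections 1 and 6 are not counted
- div1: fixed divider 1 of 7, counted from the rack's +y end; upright plate 5 mm thick, 80 mm deep, 42 mm high with a rounded front edge. Origin at the bottom of its front edge, midway through its thickness, on the rack's floor; axes as the rack's. Gap n lies between divider n and divider n+1; dividers are clamped by hand, so gaps are 43 to 55 mm wide
- div2: fixed divider 2 of 7, counted from the rack's +y end; upright plate 5 mm thick, 80 mm deep, 42 mm high with a rounded front edge. Origin at the bottom of its front edge, midway through its thickness, on the rack's floor; axes as the rack's. Gap n lies between divider n and divider n+1; dividers are clamped by hand, so gaps are 43 to 55 mm wide
- div3: fixed divider 3 of 7, counted from the rack's +y end; upright plate 5 mm thick, 80 mm deep, 42 mm high with a rounded front edge. Origin at the bottom of its front edge, midway through its thickness, on the rack's floor; axes as the rack's. Gap n lies between divider n and divider n+1; dividers are clamped by hand, so gaps are 43 to 55 mm wide
- div4: fixed divider 4 of 7, counted from the rack's +y end; upright plate 5 mm thick, 80 mm deep, 42 mm high with a rounded front edge. Origin at the bottom of its front edge, midway through its thickness, on the rack's floor; axes as the rack's. Gap n lies between divider n and divider n+1; dividers are clamped by hand, so gaps are 43 to 55 mm wide
- div5: fixed divider 5 of 7, counted from the rack's +y end; upright plate 5 mm thick, 80 mm deep, 42 mm high with a rounded front edge. Origin at the bottom of its front edge, midway through its thickness, on the rack's floor; axes as the rack's. Gap n lies between divider n and divider n+1; dividers are clamped by hand, so gaps are 43 to 55 mm wide
- div6: fixed divider 6 of 7, counted from the rack's +y end; upright plate 5 mm thick, 80 mm deep, 42 mm high with a rounded front edge. Origin at the bottom of its front edge, midway through its thickness, on the rack's floor; axes as the rack's. Gap n lies between divider n and divider n+1; dividers are clamped by hand, so gaps are 43 to 55 mm wide
- div7: fixed divider 7 of 7, counted from the rack's +y end; upright plate 5 mm thick, 80 mm deep, 42 mm high with a rounded front edge. Origin at the bottom of its front edge, midway through its thickness, on the rack's floor; axes as the rack's. Gap n lies between divider n and divider n+1; dividers are clamped by hand, so gaps are 43 to 55 mm wide
- stop: dark steel stop block with a black round knob, fixed on the lane at one end of the rack (either end), 84 x 36 mm, 48 mm high over the knob; origin at the centre of its underside. Gaps are counted from the end of the rack where it stands, so the first gap is the one nearest to it
- carton: loose cardboard carton standing on the lane at the end opposite the stop block: 84 mm deep (x), 38 wide (y), 46 high, 0.11 to 0.23 kg; origin at its underside's centre, axes nearly the rack's. Fully home it touches the back plate, its origin at rack x = 38 mm, and sticks out of the gap by 4 mm. Narrow: it may tip if pushed sideways more than about 15 mm above the lane's floor
- pack_a: bystander: loose cardboard pack already standing in a gap, 72 x 30 x 40 mm, origin at the centre of its underside
- pack_b: bystander: loose pale pack already standing in a gap, 72 x 30 x 34 mm, origin at the centre of its underside
- tape: bystander: roll of tape lying flat, 100 mm across, 48 mm high, origin at its underside
- spray: bystander: white bottle, 60 mm across, 170 mm high, origin at its underside
- mug: bystander: white mug, 80 mm across, 90 mm high, origin at its underside
- smallbox: bystander: small shipping box, 120 x 90 x 60 mm, origin at its underside
- driver: bystander: screwdriver lying on the bench
Mind the look-alikes: they are no part of the job. What is shaped like the carton but blue, red or yellow is not meant.

How it is judged:
By the outcome, as a careful person would: the job done as asked, in the order asked, and still so for the second after the job is handed in, with the robot touching nothing.
It also fails if it takes over 62 s, if anything falls off the work surface, if the arm or the gripper's body presses on something with over 40 N, if the wrist force passes 120 N, or if a joint passes its speed limit or range.

ROBOT

A 6-joint arm with a two-finger parallel gripper is mounted at the origin on the work surface. World frame = base frame: x ahead of the robot, y to its left, z up, the work surface at z = 0. Lengths are in mm, angles in rad, forces in N, time in s.
With the tool pointing down it reaches from about 325 to 850 mm from the base axis. Payload 4.4 kg.
Tool frame: the origin (TCP) lies at the very end of the fingers, on their centre line; the grasp point (between the pads) lies 19 mm behind it; z points along the fingers, y is the line along which they close (so a half turn about z gives the same grasp; the last joint's range is limited). The gripper opens to 94 mm and grips with 3 to 60 N. Pads are 16 mm wide; open, the fingers measure 119 mm over their backs; the gripper's body (75 mm by 177 mm) begins 78 mm behind the grasp point.
Start: joints at [-0.15, 0.207, 1.542, -0, 1.393, -0.15], TCP at [575.002, -0.012, 205.447] pointing down, gripper open.
Joint ranges: [-2.73, 2.73], [-0.86, 2.22], [0.23, 2.46], [-1.11, 4.25], [0.08, 2.63], [-2.82, 2.82]. Speed limits (rad/s): [2.79, 2.79, 3.14, 3.14, 3.14, 3.14].

INTERFACE

Orientations are given as a rotation vector (axis times angle).
In Python, from plant import get_state, viewer, close_job gives the robot as it stands.
- The arm moves only by the tool arm_command, never from a script. Its argument "plan" is a list of rows, each an object with "twist": the turn, a rotation vector about the world's x, y, z as a fraction of full scale, a list of three; "slide": the shift along the world's x, y, z as a fraction of full scale, a list of three; "grip": the closure, from -1 (fully open) to 1 (shut). A call has 1 to 10 rows; each row is the pose to reach, as a shift and turn from the pose commanded when the call began; what a row does not reach only later rows make up. Full scale, the value 1, is 0.1 m for a shift and 90 degrees for a turn. A row lasts 1/12 s, in which the tool goes at most 41.7 mm and 7.16 degrees, less where a joint would pass 70% of its speed; a pose out of reach is approached as far as the arm can. A call with a number of a shift or a turn outside -1 to 1 is refused whole. A call with a gripper value outside its range is refused whole. The fingers move at their own pace and stop on an object; "grip_force" is the grip in N (left out, the last holds). Time passes only in rows, so rows that repeat a pose let the fingers close. It gives the time, the measured TCP pose, the force, the opening and the grip force at its end, in the units of the state.
- get_state(): the state, without advancing time (a new reading comes with each control period).
- viewer.get_image(name): name is "scene" or "side" or "wrist"; returns a dict with "img" (384x512x3 uint8, red, green, blue), "z_map" (384x512 float32, mm along the optical axis (not along the pixel's ray), 0 where there is no reading), "fov_y" (degrees; the focal length in pixels is half the picture's height over the tangent of half this angle, whatever the lens; pixels are square), "cx", "cy" (the principal point, pixels), "dist_coeffs" ([k1, k2, p1, p2, k3] as OpenCV has them; the pictures are not rectified), "origin" and "orientation" of the camera in the world. Camera axes: x right, y down, z forward; pixel columns grow to the right and rows downward; lengths in mm; the calibration is good to about 2 mm. A picture is of the moment at which its call begins.
- close_job(): hands the job in; it is judged then, once.
Trained networks look in a picture, given as the dict that the camera call returned (one of the last four; its "shot" number tells which), for a name from the list of things; names that differ only in an ending like _2 or _b are one class to them, and where a whole thing is asked for, a point or a joint stands for the part that bears it (a point fixed in the world has none). Each returns a list of dicts, best first, with "conf" (0 to 1); they miss things now and then, are a little off and sometimes report something else, mostly with a low value. They report only what shows in the picture. A call takes as long as a camera call. They do not tell look-alikes from the thing itself.
- viewer.search_frame(picture, target): "centre" ([column, row] in pixels, amid what is visible of it).
- viewer.outline_of(picture, target): "region" (384x512 bool, what is visible of it) and "centre" ([column, row] in pixels, amid what is visible of it).
- viewer.landmark_of(picture, target): "centre" ([column, row] in pixels: a listed point, or the origin of a listed thing).
The state is a dict: "time": time; "q": joint angles; "joint_velocities": joint speeds; "joint_torque": joint torques, N m; "tool_pos": TCP position; "tcp_rot": TCP orientation; "force": force on the tool from outside, world axes, zero at the start; "wrist_torque": the same for the moment, N m; "opening": opening from 0.0 (shut) to 1.0 (fully open); "grasp_force": force on a finger pad.
Only numpy, scipy, OpenCV 4.12 (cv2) and the standard library are available. Lean on these libraries where they do the work, as an engineer would, in place of code of your own. Each camera call takes 0.05 s, during which the arm holds its last target. There are 200 camera calls.

## Working session

There is one attempt and no reset: what is moved stays moved. The work goes in short steps, Python scripts to look and compute and a tool call to move; the robot and the scene stay as the last step left them, time stands still between calls to the robot, and variables do not carry over. Pictures are saved under pics/ and viewed, at most 10 in all, crops included, and the job is handed in when it is done.

Besides the shell and the picture viewer there is one more tool, called after "Call:" by a JSON object that holds its "fn" and its "kwargs". arm_command: Moves the arm, as the interface text tells. Its arguments: {"type":"object","properties":{"plan":{"type":"array"},"grip_force":{"type":"number"}},"required":["plan"]}

```bash
mkdir -p pics; cat > h.py <<'E'
import numpy as np, cv2
from scipy.spatial.transform import Rotation as R
from plant import get_state, viewer, close_job
def cam(p):
    f=192/np.tan(np.radians(p['fov_y'])/2)
    K=np.array([[f,0,p['cx']],[0,f,p['cy']],[0,0,1.]])
    o=np.array(p['orientation'],float)
    Rm=R.from_rotvec(o).as_matrix() if o.size==3 else (o if o.shape==(3,3) else R.from_quat(o).as_matrix())
    return K,np.array(p['dist_coeffs'],float),Rm,np.array(p['origin'],float)
def ray(p,uv):
    K,d,Rm,o=cam(p)
    n=cv2.undistortPoints(np.array(uv,float).reshape(-1,1,2),K,d).reshape(-1,2)
    return np.c_[n,np.ones(len(n))]
def at_depth(p,uv):
    uv=np.array(uv,float).reshape(-1,2);_,_,Rm,o=cam(p);r=ray(p,uv)
    z=np.array([p['z_map'][int(round(v)),int(round(u))] for u,v in uv])
    return (r*z[:,None])@Rm.T+o
def at_z(p,uv,h):
    _,_,Rm,o=cam(p);r=ray(p,uv)@Rm.T
    return o+r*((h-o[2])/r[:,2])[:,None]
def proj(p,X):
    K,d,Rm,o=cam(p);c=(np.array(X,float).reshape(-1,3)-o)@Rm
    return cv2.projectPoints(c,np.zeros(3),np.zeros(3),K,d)[0].reshape(-1,2)
def cloud(p):
    v,u=np.mgrid[0:384,0:512];uv=np.c_[u.ravel(),v.ravel()]
    X=at_depth(p,uv).reshape(384,512,3);X[p['z_map']==0]=np.nan;return X
def save(p,n): cv2.imwrite('pics/'+n,p['img'][:,:,::-1])
E
python3 - <<'E'
from h import *
s=get_state();print(s['time'],s['tool_pos'],s['tcp_rot'],s['force'])
ims=[]
for c in ['scene','side','wrist']:
    p=viewer.get_image(c); print(c,p['fov_y'],p['origin'],p['orientation'],p['dist_coeffs'])
    ims.append(p['img'])
    for t in ['stop','carton','rack','lane','rail1','rail2','rail3','rail4','rail6','div1','div3','div4','div7','pack_a','tape']:
        for r in viewer.landmark_of(p,t)[:3]:
            h={'lane':4}.get(t,4 if t[:3] in('rai','div','sto','car') else 0)
            print(c,t,round(r['conf'],2),np.round(r['centre']),np.round(at_z(p,[r['centre']],h)[0]))
    save(p,c+'0.png')
print(get_state()['time'])
cv2.imwrite('pics/all0.png',cv2.resize(np.vstack([np.hstack(ims[:2]),np.hstack([ims[2],ims[2]*0])])[:,:,::-1],(800,600)))
E
```

```text
0.0 [5.74197091e+02 1.06407131e-01 2.04301239e+02] [-2.22015143e+00 -2.22013203e+00  2.11846895e-03] [ 0.11330825 -0.29627816 -0.5491227 ]
scene 48.86073325233019 [1102.0708157   844.77258521  930.13937933] [-0.73446448 -2.55551798  1.1492055 ] [-0.09689216  0.          0.          0.          0.        ]
scene stop 0.94 [302. 250.] [539. 240.   4.]
scene stop 0.27 [248. 207.] [576.   5.   4.]
scene carton 0.9 [198. 163.] [ 608. -286.    4.]
scene carton 0.72 [227. 153.] [ 487. -285.    4.]
scene carton 0.65 [238. 177.] [ 526. -143.    4.]
scene rack 0.59 [257. 217.] [573.  56.   0.]
scene rack 0.59 [258. 186.] [489. -70.   0.]
scene rack 0.17 [234. 194.] [580. -75.  -0.]
scene lane 0.76 [269. 211.] [529.  57.   4.]
scene rail1 0.68 [256. 238.] [626. 133.   4.]
scene rail1 0.61 [308. 234.] [486. 202.   4.]
scene rail1 0.6 [267. 191.] [479. -29.   4.]
scene rail2 0.68 [256. 238.] [626. 133.   4.]
scene rail2 0.61 [308. 234.] [486. 202.   4.]
scene rail2 0.6 [267. 191.] [479. -29.   4.]
scene rail3 0.68 [256. 238.] [626. 133.   4.]
scene rail3 0.61 [308. 234.] [486. 202.   4.]
scene ra
[... 4011 characters left out ...]
 4.]
wrist rail6 0.74 [175.  94.] [484.  81.   4.]
wrist div1 0.93 [259.  74.] [579. 102.   4.]
wrist div1 0.93 [256. 118.] [576.  53.   4.]
wrist div1 0.93 [259. 250.] [ 580. -115.    4.]
wrist div3 0.93 [259.  74.] [579. 102.   4.]
wrist div3 0.93 [256. 118.] [576.  53.   4.]
wrist div3 0.93 [259. 250.] [ 580. -115.    4.]
wrist div4 0.93 [259.  74.] [579. 102.   4.]
wrist div4 0.93 [256. 118.] [576.  53.   4.]
wrist div4 0.93 [259. 250.] [ 580. -115.    4.]
wrist div7 0.93 [259.  74.] [579. 102.   4.]
wrist div7 0.93 [256. 118.] [576.  53.   4.]
wrist div7 0.93 [259. 250.] [ 580. -115.    4.]
wrist pack_a 0.83 [288. 226.] [617. -83.   0.]
wrist pack_a 0.66 [296.  45.] [621. 133.   0.]
2.4
```

View pictures.

View pics/wrist0.png

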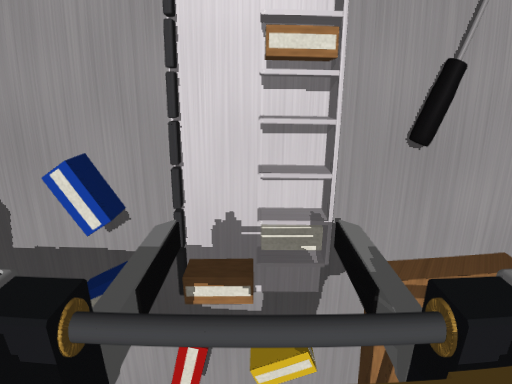

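View pics/side0.png

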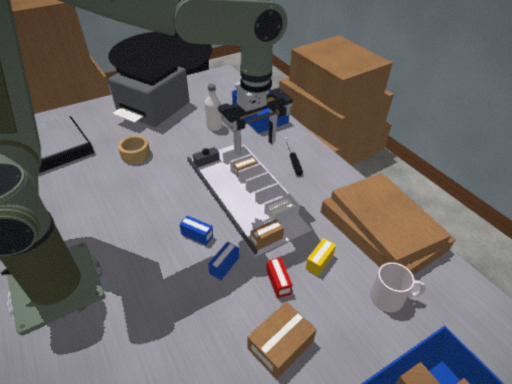

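```bash
python3 - <<'E'
from h import *
from scipy.optimize import least_squares
p=viewer.get_image('wrist'); s=viewer.get_image('side')
obs=[]
for q,n in ((p,'w'),(s,'s')):
  for t in ('div1','rail1'):
    for r in viewer.landmark_of(q,t):
        if r['conf']<.35: continue
        X=at_z(q,[r['centre']],4)[0]; print(n,t,round(r['conf'],2),np.round(X[:2],1)); obs.append((t,X))
O=np.array([X for t,X in obs if t=='rail1'])
ys=27+54*np.arange(-3,3)
def pred(v,x,y): c,sn=np.cos(v[2]),np.sin(v[2]); return np.c_[v[0]+c*x-sn*y, v[1]+sn*x+c*y]
def res(v):
    P=pred(v,-97,ys); d=O[:,None,:2]-P[None]; i=np.argmin((d**2).sum(2),1); return d[np.arange(len(O)),i].ravel()
f=least_squares(res,[578,54,0],loss='soft_l1',x_scale=[1,1,.01]);print('rack',f.x,np.round(f.fun,1))
C=cloud(p)
# depth-based: dividers tops/back plate z~46
m=np.isfinite(C[...,2])&(abs(C[...,2]-46)<6)&(C[...,0]>640)&(C[...,0]<680)&(C[...,1]>-60)&(C[...,1]<200)
print('backplate',m.sum());
B=C[m]; 
if len(B)>20:
    print(np.percentile(B[:,0],[5,50,95]),np.polyfit(B[:,1],B[:,0],1),np.median(B[:,2]))
m=(abs(C[...,2]-20)<5)&(C[...,0]>465)&(C[...,0]<500)&(C[...,1]>-60)&(C[...,1]<220)
B=C[m];print('rail',len(B),np.percentile(B[:,0],[3,50,97]),np.polyfit(B[:,1],B[:,0],1))
m=(abs(C[...,2]-46)<6)&(C[...,0]>595)&(C[...,0]<635)&(C[...,1]>-130)&(C[...,1]<220)
y=np.sort(C[m][:,1]);g=np.split(y,np.where(np.diff(y)>6)[0]+1);print('div tops',[(round(a.mean(),1),round(np.ptp(a),1),len(a)) for a in g])
for q,n in ((p,'w'),(s,'s')):
  D=cloud(q)
  m=(abs(D[...,2]-50)<6)&(abs(D[...,0]-527)<70)&(abs(D[...,1]+143)<50)
  B=D[m][:,:2].astype(np.float32);print(n,'carton',len(B),cv2.minAreaRect(B) if len(B)>10 else '',np.median(D[m][:,2]), B.min(0),B.max(0))
for t in('spray','tape'):
  for r in viewer.landmark_of(s,t)[:1]:print(t,r['conf'],at_z(s,[r['centre']],0)[0])
print(get_state()['time'])
E
```

```text
w div1 0.91 [580.5 103.2]
w div1 0.89 [ 575.  -114.4]
w div1 0.79 [577.3 156.1]
w div1 0.75 [578.4  -3.3]
w div1 0.73 [481.1 -82.2]
w div1 0.71 [578.2  58.4]
w div1 0.65 [574.9 -59.4]
w rail1 0.83 [483.3  25.7]
w rail1 0.8 [477.7 -22.6]
w rail1 0.64 [479.6 132.5]
w rail1 0.56 [482.4  79.4]
w rail1 0.48 [480.8 -80.9]
s div1 0.73 [586.8 221.2]
s div1 0.71 [567.5  -5.1]
s div1 0.7 [577.7  55.6]
s div1 0.66 [ 579.5 -112.3]
s div1 0.55 [581.6 159.8]
s div1 0.53 [571.9  94.3]
s div1 0.51 [582.1 -62.9]
s rail1 0.6 [473.4 -94.4]
s rail1 0.56 [485. 132.]
s rail1 0.54 [487.4  12.2]
s rail1 0.44 [478.  185.6]
s rail1 0.41 [474.  -18.7]
s rail1 0.39 [476.5  71.4]
rack [ 5.76247294e+02  5.06186841e+01 -1.00892189e-02] [  4.3   1.1  -0.7   6.8  -0.5  -0.1   2.8   0.8   2.9   2.5  -4.5 -11.
   4.9  -0.6   8.5 -12.4  -2.6  -1.   -4.4  10.7  -3.   -7.2]
backplate 2354
[641.92856667 657.9434908  662.86647586] [-1.53490251e-02  6.56347588e+02] 45.54555018326852
rail 1873 [476.6399109  482.32958064 487.28697173] [1.31024385e-02 4.81333631e+02]
div tops [(np.float64(-112.0), np.float64(6.0), 212), (np.float64(-79.8), np.float64(6.3), 4), (np.float64(-68.7), np.float64(0.0), 1), (np.float64(-58.2), np.float64(6.3), 223), (np.float64(-3.7), np.float64(5.6), 222), (np.float64(53.5), np.float64(4.8), 189), (np.float64(102.2), np.float64(5.4), 219), (np.float64(132.0), np.float64(29.7), 1301), (np.float64(157.6), np.float64(5.8), 293)]
w carton 2112 ((543.8816528320312, -142.74624633789062), (116.16880798339844, 51.808929443359375), 11.437311172485352) 49.95012504653812 [ 487.05795 -166.58334] [ 596.85223  -109.113335]
s carton 374 ((541.076416015625, -145.75369262695312), (116.6618423461914, 50.656856536865234), 10.833470344543457) 48.367520306403435 [ 485.34094 -168.64354] [ 595.0107  -112.10192]
spray 0.69 [653.00647951 428.11605986   0.        ]
tape 0.92 [334.27270577 405.96338239   0.        ]
2.8
```

```bash
python3 -c "
import cv2
a=cv2.imread('pics/side0.png')[120:330,160:340];cv2.imwrite('pics/c1.png',cv2.resize(a,None,fx=2.8,fy=2.8,interpolation=2))"
```

```text
(no output)
```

View pics/c1.png

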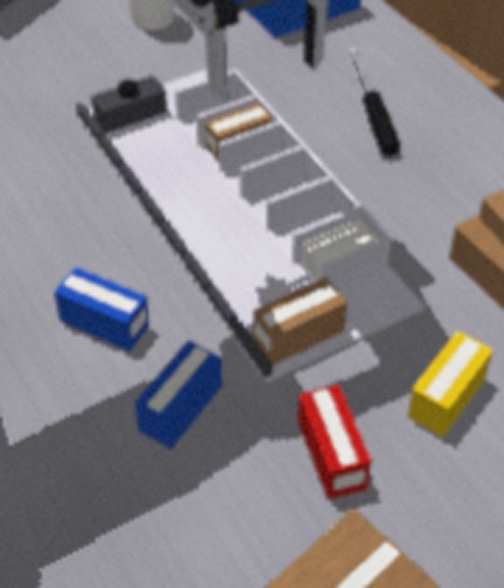

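Stop block at +y end (side pixel 207,161), so gaps count from +y. Carton candidates: brown (266,238) on the lane; blue (198,228)/(224,260), red (278,275), yellow (320,255) on the bench. The brown one fits: right colour, on the lane, at the end opposite the stop. Pack_a is in gap 2, gap 3 is empty (world y 53.5..102).

Call:
{"fn": "arm_command", "kwargs": {"plan": [{"twist":[0,0,0],"slide":[-0.3,0.3,-0.1],"grip":1},{"twist":[0,0,0],"slide":[-0.6,0.6,-0.3],"grip":1},{"twist":[0,0,0],"slide":[-0.93,0.94,-0.5],"grip":1},{"twist":[0,0,0],"slide":[-0.93,0.94,-0.5],"grip":1},{"twist":[0,0,0],"slide":[-0.93,0.94,-0.5],"grip":1},{"twist":[0,0,0],"slide":[-0.93,0.94,-0.5],"grip":1}], "grip_force": 10}}

```text
time: 3.3
tool_pos: [481.7, 94.4, 155.4]
tcp_rot: [2.219, 2.223, -0.0]
force: [0.2, 0.2, 0.8]
opening: 0.607
grasp_force: 0.0
```

Call:
{"fn": "arm_command", "kwargs": {"plan": [{"twist":[0,0,0],"slide":[0,0.4,-0.3],"grip":1},{"twist":[0,0,0],"slide":[0,0.8,-0.6],"grip":1},{"twist":[0,0,0],"slide":[0,0.94,-0.9],"grip":1},{"twist":[0,0,0],"slide":[0,0.94,-1.0],"grip":1},{"twist":[0,0,0],"slide":[0,0.94,-1.0],"grip":1},{"twist":[0,0,0],"slide":[0,0.94,-1.0],"grip":1}]}}

```text
time: 3.8
tool_pos: [483.2, 187.4, 55.5]
tcp_rot: [2.222, 2.221, -0.001]
force: [-0.5, 0.7, 0.9]
opening: 0.185
grasp_force: 0.0
```

Call:
{"fn": "arm_command", "kwargs": {"plan": [{"twist":[0,0,0],"slide":[0,0,-0.15],"grip":1},{"twist":[0,0,0],"slide":[0,0,-0.28],"grip":1},{"twist":[0,0,0],"slide":[0,0,-0.3],"grip":1},{"twist":[0,0,0],"slide":[0,0,-0.3],"grip":1},{"twist":[0,0,0],"slide":[0,0,-0.3],"grip":1}]}}

```text
time: 4.22
tool_pos: [484.0, 187.5, 27.2]
tcp_rot: [2.222, 2.219, 0.004]
force: [0.3, -0.3, 0.3]
opening: 0.005
grasp_force: 0.0
```

```bash
python3 - <<'E'
from h import *
s=get_state();print(s['tool_pos'],s['opening'],s['force'])
p=viewer.get_image('wrist');q=viewer.get_image('scene')
a=cv2.resize(p['img'],(640,480))
u,v=proj(q,[[482,188,20]])[0].astype(int);print(u,v)
b=cv2.resize(q['img'][v-50:v+40,u-40:u+40],None,fx=2,fy=2)
a[:b.shape[0],:b.shape[1]]=b
cv2.imwrite('pics/t1.png',a[:,:,::-1])
C=cloud(p);print(np.round(proj(p,[[482,188,20],[482,80,20],[482,10,20]])))
m=(abs(C[...,2]-20)<3)&(C[...,0]>465)&(C[...,0]<500)&(C[...,1]>-60)&(C[...,1]<170)
B=C[m];print('rail',len(B),np.percentile(B[:,0],[3,50,97]),np.polyfit(B[:,1],B[:,0],1),np.median(B[:,2]))
y=np.sort(B[:,1]);i=np.where(np.diff(y)>1.5)[0];print([(round(y[k],1),round(y[k+1],1)) for k in i])
E
```

```text
[484.01068096 187.5299779   27.24172716] 0.0048049159069178185 [ 0.26302434 -0.27424392  0.2698946 ]
306 227
[[252. 229.]
 [253. 363.]
 [253. 426.]]
rail 219 [482.19531949 484.48547212 485.97202976] [1.99890017e-02 4.82362741e+02] 19.878706169436015
[(np.float64(94.9), np.float64(124.0))]
```

View pics/t1.png

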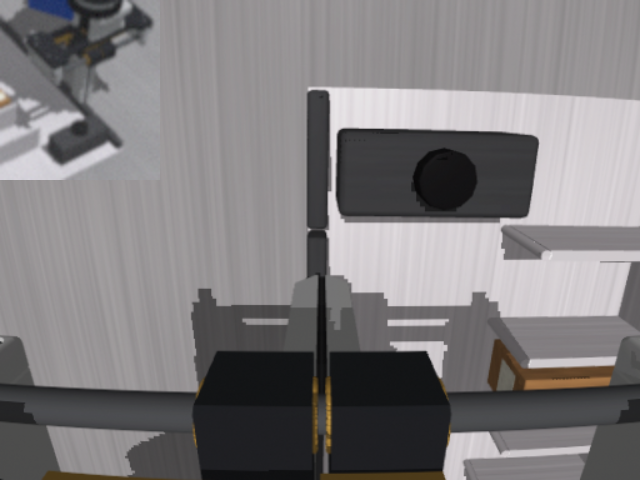

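The picture shows the closed fingertips at about (322,280) over rail section 1, just past the slit at (318,230), with the stop block beyond. I now lower them to touch.

Call:
{"fn": "arm_command", "kwargs": {"plan": [{"twist":[0,0,0],"slide":[0,0,-0.02],"grip":1},{"twist":[0,0,0],"slide":[0,0,-0.04],"grip":1},{"twist":[0,0,0],"slide":[0,0,-0.05],"grip":1},{"twist":[0,0,0],"slide":[0,0,-0.06],"grip":1},{"twist":[0,0,0],"slide":[0,0,-0.06],"grip":1}]}}

```text
time: 4.73
tool_pos: [482.0, 188.0, 20.3]
tcp_rot: [-2.221, -2.222, 0.001]
force: [-2.6, -0.9, 6.6]
opening: 0.008
grasp_force: 3.4
```

Call:
{"fn": "arm_command", "kwargs": {"plan": [{"twist":[0,0,0],"slide":[0,-0.05,-0.005],"grip":1},{"twist":[0,0,0],"slide":[0,-0.15,-0.005],"grip":1},{"twist":[0,0,0],"slide":[0,-0.25,-0.005],"grip":1},{"twist":[0,0,0],"slide":[0,-0.35,-0.005],"grip":1},{"twist":[0,0,0],"slide":[0,-0.45,-0.005],"grip":1},{"twist":[0,0,0],"slide":[0,-0.54,-0.005],"grip":1},{"twist":[0,0,0],"slide":[0,-0.54,-0.005],"grip":1}]}}

```text
time: 5.32
tool_pos: [483.5, 133.6, 20.3]
tcp_rot: [2.222, 2.219, 0.004]
force: [-0.1, 0.4, 5.7]
opening: 0.004
grasp_force: 3.0
```

Call:
{"fn": "arm_command", "kwargs": {"plan": [{"twist":[0,0,0],"slide":[0,-0.1,0],"grip":1},{"twist":[0,0,0],"slide":[0,-0.2,0],"grip":1},{"twist":[0,0,0],"slide":[0,-0.3,0],"grip":1},{"twist":[0,0,0],"slide":[0,-0.4,0],"grip":1},{"twist":[0,0,0],"slide":[0,-0.5,0],"grip":1},{"twist":[0,0,0],"slide":[0,-0.54,0],"grip":1},{"twist":[0,0,0],"slide":[0,-0.54,0],"grip":1}]}}

```text
time: 5.9
tool_pos: [483.5, 80.0, 20.2]
tcp_rot: [2.222, 2.219, 0.004]
force: [-0.6, 1.6, 6.1]
opening: 0.005
grasp_force: 3.1
```

Call:
{"fn": "arm_command", "kwargs": {"plan": [{"twist":[0,0,0],"slide":[0,0,0.3],"grip":1},{"twist":[0,0,0],"slide":[0,0,0.6],"grip":0.05},{"twist":[0.03,0,0],"slide":[0.1,-0.2,0.9],"grip":0.05},{"twist":[0.06,0,0],"slide":[0.3,-0.6,1.0],"grip":0.05},{"twist":[0.11,0,0],"slide":[0.45,-1.0,1.0],"grip":0.05},{"twist":[0.11,0,0],"slide":[0.45,-1.0,1.0],"grip":0.05}]}}

```text
time: 6.4
tool_pos: [531.1, -31.1, 120.9]
tcp_rot: [-2.149, -2.125, -0.189]
force: [0.5, -0.5, 1.1]
opening: 0.326
grasp_force: 0.0
```

Call:
{"fn": "arm_command", "kwargs": {"plan": [{"twist":[0,0,0],"slide":[0,-0.4,0],"grip":0.05},{"twist":[0,0,0],"slide":[0,-0.8,0],"grip":0.05},{"twist":[0,0,0],"slide":[0,-1.0,0],"grip":0.05},{"twist":[0,0,0],"slide":[0,-1.0,0],"grip":0.05}]}}

```text
time: 6.73
tool_pos: [527.0, -124.5, 118.6]
tcp_rot: [-2.138, -2.127, -0.183]
force: [0.2, -0.6, 0.7]
opening: 0.475
grasp_force: 0.0
```

Call:
{"fn": "arm_command", "kwargs": {"plan": [{"twist":[0,0,0],"slide":[0,-0.4,0],"grip":0.05},{"twist":[0,0,0],"slide":[0,-0.8,0],"grip":0.05},{"twist":[0,0,0],"slide":[0,-0.85,0],"grip":0.05},{"twist":[0,0,0],"slide":[0,-0.85,0],"grip":0.05}]}}

```text
time: 7.07
tool_pos: [526.9, -206.1, 118.6]
tcp_rot: [-2.134, -2.128, -0.185]
force: [-0.3, -0.0, -0.4]
opening: 0.469
grasp_force: 0.0
```

```bash
cat > look.py <<'E'
from h import *
def carton(q,yr):
    C=cloud(q);im=q['img'].astype(int)
    brown=(im[...,0]>im[...,2]+25)
    m=(abs(C[...,2]-50)<6)&(C[...,0]>470)&(C[...,0]<680)&(C[...,1]>yr[0])&(C[...,1]<yr[1])
    lab=cv2.connectedComponents(m.astype(np.uint8))[1]
    for k in range(1,lab.max()+1):
        B=C[lab==k][:,:2].astype(np.float32)
        if len(B)>60: print(len(B),np.round(cv2.minAreaRect(B)[0],1),np.round(cv2.minAreaRect(B)[1],1),round(cv2.minAreaRect(B)[2],1),'min',np.round(np.percentile(B,2,0),1),'max',np.round(np.percentile(B,98,0),1),'z',np.round(np.median(C[lab==k][:,2]),1))
E
python3 - <<'E'
from look import *
s=get_state();print(s['tool_pos'],R.from_rotvec(s['tcp_rot']).as_matrix()[:,2])
a=[]
for c in('wrist','side','scene'):
    q=viewer.get_image(c);print(c);carton(q,(-190,-115));a.append(q['img'])
b=cv2.resize(a[1][180:300,190:350],(512,384))
cv2.imwrite('pics/p1.png',cv2.resize(np.hstack([a[0],b]),(800,300))[:,:,::-1])
E
```

```text
[ 526.930065   -206.12421609  118.55487952] [ 2.22256130e-05  1.72180364e-01 -9.85065440e-01]
wrist
4953 [ 529.1 -146.4] [83.5 37.6] 0.6 min [ 489.5 -164.5] max [ 569.3 -128.3] z 50.1
side
195 [ 508.3 -148.1] [39.7 45.8] 89.8 min [ 486.6 -167.7] max [ 529.1 -129.8] z 48.3
scene
160 [ 530.3 -145.6] [43.5 85.1] 89.2 min [ 489.5 -164.9] max [ 571.7 -125.3] z 46.7
```

View pics/p1.png

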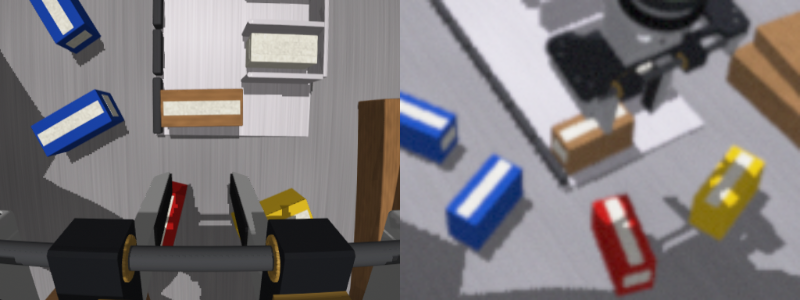

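```bash
python3 - <<'E'
from look import *
for c in('wrist','side'):
    q=viewer.get_image(c);C=cloud(q);im=q['img'].astype(int)
    for n,m in(('red',(im[...,0]>120)&(im[...,1]<60)),('yel',(im[...,0]>150)&(im[...,1]>120)&(im[...,2]<70))):
        m&=(C[...,2]>10)&(C[...,2]<60);B=C[m]
        if len(B)>10:
            B=B[(B[:,1]<-150)];print(c,n,len(B),np.round(np.percentile(B,1,0)),np.round(np.percentile(B,99,0)))
            for lo,hi in((480,500),(500,520),(520,540),(540,575)):
                b=B[(B[:,0]>lo)&(B[:,0]<hi)]
                if len(b):print(lo,'max y',round(b[:,1].max()))
E
```

```text
wrist red 140 [ 492. -273.   45.] [ 503. -237.   47.]
480 max y -236
500 max y -238
wrist yel 343 [ 610. -261.   45.] [ 649. -246.   48.]
side red 58 [ 465. -281.   13.] [ 506. -237.   48.]
480 max y -238
500 max y -243
side yel 86 [ 590. -304.   40.] [ 651. -250.   48.]
```

Call:
{"fn": "arm_command", "kwargs": {"plan": [{"twist":[0,0,0],"slide":[0,0.07,-0.3],"grip":0.05},{"twist":[0,0,0],"slide":[0,0.07,-0.6],"grip":0.05},{"twist":[0,0,0],"slide":[0,0.07,-0.85],"grip":0.05},{"twist":[0,0,0],"slide":[0,0.07,-1.0],"grip":0.05},{"twist":[0,0,0],"slide":[0,0.07,-1.0],"grip":0.05}]}}

```text
time: 7.73
tool_pos: [523.8, -194.4, 15.1]
tcp_rot: [-2.124, -2.127, -0.181]
force: [-0.4, 0.3, 0.3]
opening: 0.474
grasp_force: 0.0
```

Call:
{"fn": "arm_command", "kwargs": {"plan": [{"twist":[0,0,0],"slide":[0,0,-0.05],"grip":0.05},{"twist":[0,0,0],"slide":[0,0,-0.1],"grip":0.05},{"twist":[0,0,0],"slide":[0,0.07,-0.1],"grip":0.05},{"twist":[0,0,0],"slide":[0,0.14,-0.1],"grip":0.05},{"twist":[0,0,0],"slide":[0,0.2,-0.1],"grip":0.05},{"twist":[0,0,0],"slide":[0,0.25,-0.1],"grip":0.05},{"twist":[0,0,0],"slide":[0.01,0.3,-0.1],"grip":0.05},{"twist":[0,0,0],"slide":[0.01,0.35,-0.1],"grip":0.05},{"twist":[0,0,0],"slide":[0.02,0.4,-0.1],"grip":0.05},{"twist":[0,0,0],"slide":[0.02,0.4,-0.1],"grip":0.05}]}}

```text
time: 8.57
tool_pos: [529.1, -156.9, 9.1]
tcp_rot: [-2.13, -2.132, -0.185]
force: [0.0, -0.5, 0.6]
opening: 0.474
grasp_force: 0.0
```

```bash
python3 - <<'E'
from look import *
s=get_state();print(s['tool_pos'],s['force'])
for c in('wrist','scene'):
    q=viewer.get_image(c);print(c);carton(q,(-190,-113))
E
```

```text
[ 529.11127578 -156.90478785    9.06752084] [ 0.03004637 -0.46372315  0.62438108]
wrist
12728 [ 531.1 -130.3] [84.3 34.4] 0.1 min [ 490.9 -146.4] max [ 571.1 -113.7] z 50.1
742 [ 617.5 -114.3] [ 2.7 82.9] 89.6 min [ 578.4 -115.5] max [ 654.6 -113.1] z 46.2
428 [ 505.9 -160.8] [10.6 22.4] 34.4 min [ 496.4 -170.8] max [ 508.2 -153.4] z 50.4
420 [ 555.  -160.4] [22.7 10.7] 54.2 min [ 552.4 -170.9] max [ 564.3 -153.4] z 50.3
scene
165 [ 534.8 -142.8] [59.4 88.1] 89.9 min [ 492.3 -167.8] max [ 573.2 -113.3] z 47.4
```

Call:
{"fn": "arm_command", "kwargs": {"plan": [{"twist":[0,0,0],"slide":[0,0.04,0],"grip":0.05},{"twist":[0,0,0],"slide":[0,0.1,0],"grip":0.05},{"twist":[0,0,0],"slide":[0,0.18,0],"grip":0.05},{"twist":[0,0,0],"slide":[0,0.26,0],"grip":0.05},{"twist":[0,0,0],"slide":[0,0.34,0],"grip":0.05},{"twist":[0,0,0],"slide":[0.01,0.42,0],"grip":0.05},{"twist":[0,0,0],"slide":[0.01,0.5,0],"grip":0.05},{"twist":[0,0,0],"slide":[0.01,0.57,0],"grip":0.05},{"twist":[0,0,0],"slide":[0.01,0.62,0],"grip":0.05},{"twist":[0,0,0],"slide":[0.01,0.65,0],"grip":0.05}]}}

```text
time: 9.5
tool_pos: [529.9, -92.0, 8.9]
tcp_rot: [-2.13, -2.132, -0.184]
force: [-0.3, -0.5, -0.3]
opening: 0.478
grasp_force: 0.3
```

```bash
python3 - <<'E'
from look import *
s=get_state();print(s['tool_pos'],s['force'])
q=viewer.get_image('wrist');carton(q,(-105,-8))
E
```

```text
[529.86937043 -92.03805075   8.90128868] [-0.33512755 -0.49157879 -0.31354243]
3105 [637.4 -68.1] [95.4 82.9] 31.2 min [ 579.3 -100.4] max [659.9 -17.6] z 46.1
14359 [531.9 -63.8] [84.5 38.4] 0.1 min [491.7 -81.9] max [571.9 -45.1] z 50.1
425 [506.  -94.1] [ 9.9 20.1] 40.7 min [ 497.1 -103.5] max [508.9 -88.4] z 50.2
411 [556.1 -94. ] [20.1  9.9] 49.8 min [ 553.2 -103.8] max [565.2 -88.6] z 50.3
```

Call:
{"fn": "arm_command", "kwargs": {"plan": [{"twist":[0,0,0],"slide":[0,0.04,0],"grip":0.05},{"twist":[0,0,0],"slide":[0,0.12,0],"grip":0.05},{"twist":[0,0,0],"slide":[0,0.2,0],"grip":0.05},{"twist":[0,0,0],"slide":[0,0.28,0],"grip":0.05},{"twist":[0,0,0],"slide":[0,0.36,0],"grip":0.05},{"twist":[0,0,0],"slide":[0.01,0.44,0],"grip":0.05},{"twist":[0,0,0],"slide":[0.01,0.52,0],"grip":0.05},{"twist":[0,0,0],"slide":[0.01,0.6,0],"grip":0.05},{"twist":[0,0,0],"slide":[0.01,0.66,0],"grip":0.05},{"twist":[0,0,0],"slide":[0.01,0.7,0],"grip":0.05}]}}

```text
time: 10.38
tool_pos: [530.9, -22.0, 9.0]
tcp_rot: [-2.13, -2.132, -0.184]
force: [-0.1, -0.2, -0.2]
opening: 0.472
grasp_force: 0.3
```

Call:
{"fn": "arm_command", "kwargs": {"plan": [{"twist":[0,0,0],"slide":[0,0.04,0],"grip":0.05},{"twist":[0,0,0],"slide":[0,0.12,0],"grip":0.05},{"twist":[0,0,0],"slide":[0,0.2,0],"grip":0.05},{"twist":[0,0,0],"slide":[0,0.28,0],"grip":0.05},{"twist":[0,0,0],"slide":[0,0.36,0],"grip":0.05},{"twist":[0,0,0],"slide":[0,0.44,0],"grip":0.05},{"twist":[0,0,0],"slide":[0,0.52,0],"grip":0.05},{"twist":[0,0,0],"slide":[0,0.58,0],"grip":0.05},{"twist":[0,0,0],"slide":[0,0.6,0],"grip":0.05},{"twist":[0,0,0],"slide":[0,0.6,0],"grip":0.05}]}}

```text
time: 11.22
tool_pos: [530.8, 37.8, 8.9]
tcp_rot: [-2.13, -2.132, -0.185]
force: [1.2, -0.4, 0.4]
opening: 0.473
grasp_force: 0.0
```

```bash
cat > l2.py <<'E'
from look import *
s=get_state();print(s['time'],s['tool_pos'],s['force'])
q=viewer.get_image('wrist');carton(q,(20,110));C=cloud(q)
for x0 in(600,640):
  m=(abs(C[...,2]-46)<5)&(C[...,0]>x0-8)&(C[...,0]<x0+8)&(C[...,1]>-70)&(C[...,1]<220)
  y=np.sort(C[m][:,1]);g=np.split(y,np.where(np.diff(y)>4)[0]+1);print(x0,'div',[(round(a.min(),1),round(a.max(),1)) for a in g if len(a)>20])
E
python3 l2.py
```

```text
11.2167 [530.84248667  37.77318227   8.91909626] [ 1.20718828 -0.40765172  0.39184839]
4543 [620.   63.7] [85.1 89.7] 2.1 min [580.1  30.3] max [661.3 105. ] z 46.1
14193 [532.8  66.8] [84.3 37.8] 0.0 min [492.6  48.8] max [572.8  85.1] z 50.1
437 [507.6  33.8] [10.2 22.4] 33.9 min [498.   24.1] max [510.   41.2] z 50.1
428 [556.7  34.1] [22.8 10.5] 54.9 min [554.2  23.7] max [566.1  41.5] z 50.4
600 div [(np.float64(51.2), np.float64(56.7)), (np.float64(100.0), np.float64(105.3)), (np.float64(116.9), np.float64(147.3)), (np.float64(155.0), np.float64(160.0))]
640 div [(np.float64(50.8), np.float64(56.4)), (np.float64(99.6), np.float64(104.8)), (np.float64(116.1), np.float64(147.3)), (np.float64(154.5), np.float64(161.2))]
```

Call:
{"fn": "arm_command", "kwargs": {"plan": [{"twist":[0,0,0],"slide":[0,0.04,0],"grip":0.05},{"twist":[0,0,0],"slide":[0,0.08,0],"grip":0.05},{"twist":[0,0,0],"slide":[0,0.11,0],"grip":0.05},{"twist":[0,0,0],"slide":[0,0.12,0],"grip":0.05},{"twist":[0,0,0],"slide":[0,0.12,0],"grip":0.05},{"twist":[0,0,0],"slide":[0,0.12,0],"grip":0.05}]}}

```text
time: 11.77
tool_pos: [531.0, 49.1, 8.9]
tcp_rot: [-2.131, -2.131, -0.185]
force: [-0.6, -0.1, 0.8]
opening: 0.473
grasp_force: 0.0
```

```bash
python3 l2.py
```

```text
11.7667 [530.97118223  49.14615801   8.94239806] [-0.55579951 -0.09942531  0.76511408]
4388 [620.5  69. ] [81.7 85.6] 89.8 min [580.1  40.7] max [661.6 105.1] z 46.1
14177 [532.6  77.6] [84.8 38. ] 0.0 min [492.5  59.7] max [572.7  96.1] z 50.1
437 [507.6  45.7] [10.3 22.3] 35.5 min [498.2  35.4] max [510.   52.6] z 50.4
429 [556.7  45.3] [22.4 10.4] 54.7 min [554.3  35.2] max [566.2  52.7] z 50.3
600 div [(np.float64(51.3), np.float64(57.2)), (np.float64(100.4), np.float64(105.3)), (np.float64(116.9), np.float64(147.2)), (np.float64(155.1), np.float64(161.2))]
640 div [(np.float64(-7.6), np.float64(-1.6)), (np.float64(50.5), np.float64(56.6)), (np.float64(99.9), np.float64(104.9)), (np.float64(116.4), np.float64(146.8)), (np.float64(154.6), np.float64(160.8))]
```

Call:
{"fn": "arm_command", "kwargs": {"plan": [{"twist":[0,0,0],"slide":[0,0.01,0],"grip":0.05},{"twist":[0,0,0],"slide":[0,0.01,0],"grip":0.05},{"twist":[0,0,0],"slide":[0,-0.15,0],"grip":0.05},{"twist":[0,0,0],"slide":[0,-0.35,0.1],"grip":0.05},{"twist":[0,0,0],"slide":[0,-0.4,0.4],"grip":0.05},{"twist":[0,0,0],"slide":[0,-0.4,0.75],"grip":0.05},{"twist":[-0.04,0,0],"slide":[-0.1,-0.4,1.0],"grip":0.5},{"twist":[-0.11,0,0],"slide":[-0.35,-0.1,1.0],"grip":0.79},{"twist":[-0.11,0,0],"slide":[-0.75,0.3,1.0],"grip":0.79},{"twist":[-0.11,0,0],"slide":[-0.75,0.3,1.0],"grip":0.79}]}}

```text
time: 12.65
tool_pos: [452.3, 82.3, 109.0]
tcp_rot: [-2.216, -2.223, 0.001]
force: [-0.7, 0.4, -0.6]
opening: 0.23
grasp_force: 0.0
```

Call:
{"fn": "arm_command", "kwargs": {"plan": [{"twist":[0,0,0.07],"slide":[0,0,0],"grip":0.79},{"twist":[0,0,0.14],"slide":[0,0,0],"grip":0.79},{"twist":[0,0,0.21],"slide":[0,0,0],"grip":0.79},{"twist":[0,0,0.28],"slide":[0,0,0],"grip":0.79},{"twist":[0,0,0.35],"slide":[0,0,0],"grip":0.79},{"twist":[0,0,0.42],"slide":[0,0,0],"grip":0.79},{"twist":[0,0,0.49],"slide":[0,0,0],"grip":0.79},{"twist":[0,0,0.5],"slide":[0,0,0],"grip":0.79}]}}

```text
time: 13.32
tool_pos: [455.9, 78.7, 108.7]
tcp_rot: [-1.199, -2.903, 0.0]
force: [-0.1, -0.8, 0.7]
opening: 0.107
grasp_force: 0.0
```

Call:
{"fn": "arm_command", "kwargs": {"plan": [{"twist":[0,0,0.07],"slide":[0,0,0],"grip":0.79},{"twist":[0,0,0.14],"slide":[0,0,0],"grip":0.79},{"twist":[0,0,0.21],"slide":[0,0,0],"grip":0.79},{"twist":[0,0,0.28],"slide":[0,0,0],"grip":0.79},{"twist":[0,0,0.35],"slide":[0,0,0],"grip":0.79},{"twist":[0,0,0.42],"slide":[0,0,0],"grip":0.79},{"twist":[0,0,0.49],"slide":[0,0,0],"grip":0.79},{"twist":[0,0,0.49],"slide":[0,0,0],"grip":0.79}]}}

```text
time: 13.98
tool_pos: [456.0, 78.8, 108.8]
tcp_rot: [-0.026, -3.141, -0.0]
force: [-0.1, 0.2, 0.7]
opening: 0.103
grasp_force: 0.0
```

```bash
python3 - <<'E'
from look import *
s=get_state();print(s['time'],s['tool_pos'],s['opening'],s['q']);print(R.from_rotvec(s['tcp_rot']).as_matrix().round(3))
for c in('wrist','side','scene'):
    q=viewer.get_image(c);print(c);carton(q,(40,110))
E
```

```text
13.9833 [455.99416234  78.80332524 108.78611897] 0.10346187032540946 [-1.63055805e-02  7.54343538e-02  1.90616723e+00  8.85987224e-05
  1.16027147e+00 -1.57080100e+00]
[[-1.     0.016 -0.   ]
 [ 0.016  1.     0.   ]
 [ 0.     0.    -1.   ]]
wrist
1436 [526.1  77.4] [19.3 71.9] 89.6 min [490.7  69.2] max [560.1  85.3] z 50.6
side
254 [530.7  75.6] [84.3 40.3] 2.2 min [490.6  56.7] max [571.9  93.7] z 48.2
scene
259 [532.4  76.1] [44.1 86.6] 89.9 min [491.8  58.9] max [573.3  97.7] z 48.8
```

Call:
{"fn": "arm_command", "kwargs": {"plan": [{"twist":[0,0,0],"slide":[0,0,-0.3],"grip":0.79},{"twist":[0,0,0],"slide":[0,0,-0.6],"grip":0.79},{"twist":[0,0,0],"slide":[0,0,-0.8],"grip":0.79},{"twist":[0,0,0],"slide":[0,0,-0.83],"grip":0.79},{"twist":[0,0,0],"slide":[0.1,0,-0.83],"grip":0.79},{"twist":[0,0,0],"slide":[0.2,0,-0.83],"grip":0.79},{"twist":[0,0,0],"slide":[0.25,0,-0.83],"grip":0.79},{"twist":[0,0,0],"slide":[0.31,0,-0.83],"grip":0.79},{"twist":[0,0,0],"slide":[0.38,0,-0.83],"grip":0.79},{"twist":[0,0,0],"slide":[0.45,0,-0.83],"grip":0.79}]}}

```text
time: 14.97
tool_pos: [502.4, 79.0, 26.8]
tcp_rot: [0.025, 3.14, -0.0]
force: [-1.3, 0.7, 1.1]
opening: 0.101
grasp_force: 0.4
```

```bash
python3 - <<'E'
from look import *
s=get_state();print(s['time'],s['tool_pos'],s['opening'],s['force'])
a=[]
for c in('wrist','side','scene'):
    q=viewer.get_image(c);print(c);carton(q,(40,115));a.append(q['img'])
b=cv2.resize(a[1][120:270,160:340],(461,384))
cv2.imwrite('pics/p2.png',cv2.resize(np.hstack([a[0],b]),(800,316))[:,:,::-1])
E
```

```text
14.9667 [502.37850983  78.98775558  26.83940486] 0.10145845464482414 [-1.28999277  0.7357871   1.08202575]
wrist
240 [496.8  70.4] [16.1  7.6] 47.3 min [493.3  62.6] max [501.8  73.9] z 51.0
253 [497.4  87.6] [ 8.2 16.9] 39.9 min [493.6  83.7] max [502.8  95.6] z 51.1
1046 [525.   78.9] [12.7 37.4] 88.5 min [512.7  73. ] max [542.4  84.2] z 50.5
1254 [581.9  78.1] [23.6 30.1] 86.8 min [568.3  66.9] max [596.1  88.4] z 50.5
side
149 [548.4  62.9] [107.9  35.7] 13.0 min [496.1  54.7] max [596.6  86.2] z 47.8
scene
293 [547.4  74.8] [ 45.5 102.2] 89.0 min [504.   55.3] max [598.   96.9] z 48.7
```

View pics/p2.png

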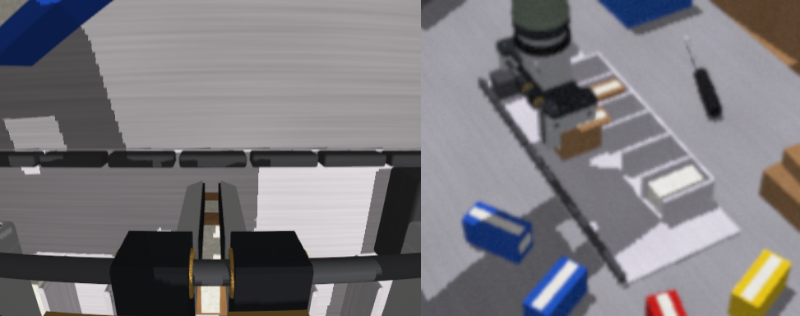

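The side view shows the carton (around 575,130) standing upright and entering gap 3, next to pack_a. I carry on pushing.

Call:
{"fn": "arm_command", "kwargs": {"plan": [{"twist":[0,0,0],"slide":[0.06,0,0],"grip":0.79},{"twist":[0,0,0],"slide":[0.13,0,0],"grip":0.79},{"twist":[0,0,0],"slide":[0.2,0,0],"grip":0.79},{"twist":[0,0,0],"slide":[0.27,0,0],"grip":0.79},{"twist":[0,0,0],"slide":[0.34,-0.005,0],"grip":0.79},{"twist":[0,0,0],"slide":[0.41,-0.005,0],"grip":0.79},{"twist":[0,0,0],"slide":[0.48,-0.005,0],"grip":0.79},{"twist":[0,0,0],"slide":[0.54,-0.005,0],"grip":0.79},{"twist":[0,0,0],"slide":[0.58,-0.005,0],"grip":0.79},{"twist":[0,0,0],"slide":[0.6,-0.005,0],"grip":0.79}]}}

```text
time: 15.95
tool_pos: [561.8, 78.5, 26.0]
tcp_rot: [0.025, 3.141, -0.0]
force: [-0.8, -0.2, 0.3]
opening: 0.105
grasp_force: 0.5
```

Call:
{"fn": "arm_command", "kwargs": {"plan": [{"twist":[0,0,0],"slide":[0.02,0,0],"grip":0.79},{"twist":[0,0,0],"slide":[0.035,0,0],"grip":0.79},{"twist":[0,0,0],"slide":[0.05,0,0],"grip":0.79},{"twist":[0,0,0],"slide":[0.05,0,0],"grip":0.79}]}}

```text
time: 16.28
tool_pos: [563.4, 78.6, 25.5]
tcp_rot: [-0.024, -3.136, 0.0]
force: [-6.8, -0.4, 3.7]
opening: 0.106
grasp_force: 3.0
```

Call:
{"fn": "arm_command", "kwargs": {"plan": [{"twist":[0,0,0],"slide":[0.02,0,0],"grip":0.79},{"twist":[0,0,0],"slide":[0.04,0,0],"grip":0.79},{"twist":[0,0,0],"slide":[0.05,0,0],"grip":0.79},{"twist":[0,0,0],"slide":[0.05,0,0],"grip":0.79}]}}

```text
time: 16.62
tool_pos: [563.2, 78.7, 24.7]
tcp_rot: [-0.024, -3.125, 0.001]
force: [-15.5, 0.2, 11.4]
opening: 0.101
grasp_force: 8.1
```

Call:
{"fn": "arm_command", "kwargs": {"plan": [{"twist":[0,0,0],"slide":[-0.1,0,0],"grip":0.79},{"twist":[0,0,0],"slide":[-0.35,0,0],"grip":0.79},{"twist":[0,0,0],"slide":[-0.7,0,0.3],"grip":0.79},{"twist":[0,0,0],"slide":[-0.9,0,0.6],"grip":0.79},{"twist":[0,0,0],"slide":[-1.0,0,1.0],"grip":0.79},{"twist":[0,0,0],"slide":[-1.0,0,1.0],"grip":0.79},{"twist":[0,0,0],"slide":[-1.0,0,1.0],"grip":0.79}]}}

```text
time: 17.2
tool_pos: [473.3, 78.6, 129.2]
tcp_rot: [0.024, 3.133, -0.0]
force: [0.1, 0.4, -0.2]
opening: 0.101
grasp_force: 0.0
```

```bash
python3 - <<'E'
from look import *
s=get_state();print(s['time'],s['tool_pos'],s['force'])
a=[]
for c in('wrist','side','scene'):
    q=viewer.get_image(c);print(c);carton(q,(57,100));a.append(q['img'])
    C=cloud(q); m=(C[...,2]>40)&(C[...,2]<56)&(C[...,0]>560)&(C[...,0]<680)&(C[...,1]>65)&(C[...,1]<92)
    print(np.round(np.percentile(C[m][:,0],[1,50,99]),1)) if m.sum()>20 else 0
b=cv2.resize(a[1][120:240,190:334],(461,384))
c=cv2.resize(a[2][170:290,200:344],(461,384))
cv2.imwrite('pics/p3.png',cv2.resize(np.hstack([c,b]),(800,333))[:,:,::-1])
E
```

```text
17.2 [473.33152558  78.56550216 129.18149054] [ 0.0928785   0.39250721 -0.24905258]
wrist
499 [585.   76.8] [21.  23.8] 89.8 min [573.6  67.4] max [595.6  86.4] z 50.6
521 [647.6  75.8] [34.9 21.7] 89.9 min [637.7  58.8] max [657.4  93.2] z 50.7
[573.5 592.2 657. ]
side
231 [616.9  77.9] [42.2 90. ] 89.1 min [572.7  57.5] max [657.2  97.7] z 48.3
[572.6 613.5 661.4]
scene
289 [619.2  78.6] [89.5 42.4] 0.6 min [576.4  58.2] max [660.8  98.5] z 48.5
[574.9 620.9 662.6]
```

View pics/p3.png

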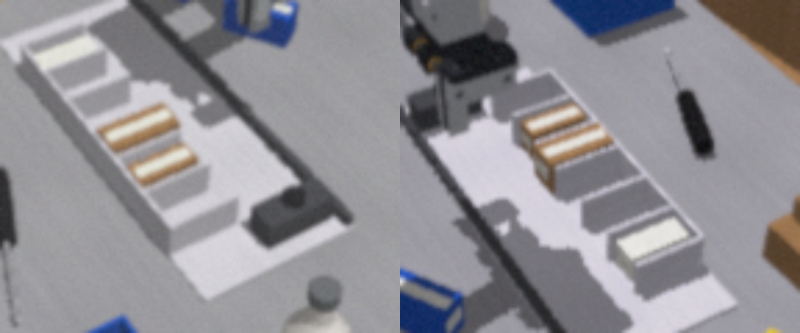

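The left and right views show the carton (140,128 and 575,150) upright in gap 3 against the back plate. It sticks out about 4 mm, and the other things have not moved. The arm is clear.

```bash
python3 -c "
from plant import close_job;print(close_job())"
```

```text
the job is handed in; nothing more can be done
None
```

The job is handed in: I ran the fingertip along rail sections 1, 2 and 3 in turn, then slid the brown carton to gap 3 and pushed it home upright. It stopped firmly against the back plate, the other things were left where they were, and the arm finished clear of everything at about 17 s.

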